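Hold the lamp cover plate over its mounting flange

TASK

Take the rectangular brass cover plate out of the fittings tray by its lug and hold it level about 2 cm above the steel flange on the green panel, each of its four holes centred over a threaded hole so the screws can go in. Either way round will do; do not let the plate touch the panel, leave the other fittings in the tray and the crockery where it is, and finish while still holding the plate there steadily.

Things in the scene. Friction and masses are not known exactly. Their poses are not given: they have to be found in the camera images.
- cover: The target: brass cover plate, 110 mm (its x) by 80 mm (y), 5 mm thick, four 10 mm corner holes; in the middle of its top a flat-sided brass lug to grip, 40 mm along x, 16 mm along y, its top 41 mm above the underside. Lies flat, lug up, any yaw, in either half of the tray. 0.3 to 0.5 kg. Origin: centre of the underside, z up. Same after a half turn; either way round fits.
- hole0 (a point): Centre of the cover plate's screw hole at its +x +y corner (43 mm along x and 28 mm along y from the centre), on the underside.
- hole1 (a point): Centre of the cover plate's screw hole at its -x +y corner (43 mm along x and 28 mm along y from the centre), on the underside.
- hole2 (a point): Centre of the cover plate's screw hole at its -x -y corner (43 mm along x and 28 mm along y from the centre), on the underside.
- hole3 (a point): Centre of the cover plate's screw hole at its +x -y corner (43 mm along x and 28 mm along y from the centre), on the underside.
- panel: Olive-green cabinet panel lying flat, fixed, 180 mm (its x) by 260 mm (y), 20 mm thick, edge moulding to 24 mm. On its middle a steel mounting flange 116 mm (x) by 86 mm (y), top 32 mm above the counter, with a 50 by 30 mm opening and four dark 6 mm threaded holes. Origin: centre of the underside, z up. Yaw within 0.5 rad; left or right of the robot, the tray on the other side.
- flange (a point): Centre of the steel mounting flange's top face, 32 mm above the counter, axes those of the panel.
- thread0 (a point): Mouth of the flange's threaded hole at its +x +y corner (43 mm along the panel's x and 28 mm along y from the flange's centre), on its top face.
- thread1 (a point): Mouth of the flange's threaded hole at its -x +y corner (43 mm along the panel's x and 28 mm along y from the flange's centre), on its top face.
- thread2 (a point): Mouth of the flange's threaded hole at its -x -y corner (43 mm along the panel's x and 28 mm along y from the flange's centre), on its top face.
- thread3 (a point): Mouth of the flange's threaded hole at its +x -y corner (43 mm along the panel's x and 28 mm along y from the flange's centre), on its top face.
- tray: Open wooden fittings tray, fixed, 230 mm (x) by 390 mm (y), 45 mm high, walls and floor 6 mm. Origin: centre of the underside. Yaw within 0.12 rad.
- rose: Round brass rose, 86 mm across, with a round stub 24 mm thick and 34 mm high; not the target. Stays in the tray. Origin: centre of its underside.
- knob_a: Small brass cabinet knob, 28 mm across and 28 mm high. Stays in the tray. Origin: centre of its underside.
- knob_b: Second small brass cabinet knob, the same. Stays in the tray. Origin: centre of its underside.
- post: Small brass rail post, 22 mm across and 46 mm high. Stays in the tray. Origin: centre of its underside.
- sleeve: Steel sleeve, 24 mm across, 20 mm high. Stays in the tray. Origin: centre of its underside.
- hinge: Small steel hinge leaf, 26 by 36 mm, 8 mm high. Stays in the tray. Origin: centre of its underside.
- cup: White mug, 84 mm across and 65 mm high, on the counter beyond the work; leave alone. Origin: centre of the underside.
- bowl: White bowl of pears, 140 mm across and 64 mm high, on the counter beyond the work; leave alone. Origin: centre of the underside.
- jar: Brown stoneware jar, 80 mm across and 115 mm high, on the counter beyond the work; leave alone. Origin: centre of the underside.
Mind the look-alikes: they are no part of the job. What is shaped like the cover but purple or turquoise is not meant.

How it is judged:
On the way:
1. the cover plate is gripped and lifted above the tray's rim (height (world z) of cover above 0.05 m and contact force between cover and the fingers above 1 N), for 0.2 s.
At the end, for the whole second after the job is handed in: The cover plate is held still in the fingers, level within 0.1 rad, its underside 8 to 35 mm above the flange's top and touching neither panel nor tray, each of its four holes within 4 mm horizontally of a threaded hole (either way round); the other fittings are all still in the tray (((horizontal distance between hole0 and thread0 below 0.004 m and horizontal distance between hole1 and thread1 below 0.004 m and horizontal distance between hole2 and thread2 below 0.004 m and horizontal distance between hole3 and thread3 below 0.004 m) or (horizontal distance between hole0 and thread2 below 0.004 m and horizontal distance between hole1 and thread3 below 0.004 m and horizontal distance between hole2 and thread0 below 0.004 m and horizontal distance between hole3 and thread1 below 0.004 m)) and z of cover in the frame of flange between 0.008 and 0.035 m and angle between cover's own z axis and vertical below 0.1 rad and contact force between cover and the fingers above 1 N and contact force between cover and panel below 0.2 N and contact force between cover and tray below 0.2 N and linear speed of cover below 0.02 m/s and angular speed of cover below 0.15 rad/s and x of rose in the frame of tray between -0.115 and 0.115 m and y of rose in the frame of tray between -0.195 and 0.195 m and height (world z) of each of rose, knob_a, knob_b, post, sleeve, hinge below 0.05 m and x of knob_a in the frame of tray between -0.115 and 0.115 m and y of knob_a in the frame of tray between -0.195 and 0.195 m and x of knob_b in the frame of tray between -0.115 and 0.115 m and y of knob_b in the frame of tray between -0.195 and 0.195 m and x of post in the frame of tray between -0.115 and 0.115 m and y of post in the frame of tray between -0.195 and 0.195 m and x of sleeve in the frame of tray between -0.115 and 0.115 m and y of sleeve in the frame of tray between -0.195 and 0.195 m and x of hinge in the frame of tray between -0.115 and 0.115 m and y of hinge in the frame of tray between -0.195 and 0.195 m); the arm keeps its last pose, push and grip.
It fails at once if the cover plate touches the panel or its flange (contact force between cover and panel above 1 N).
It fails at once if the mug, bowl or jar is pushed about (distance of any of cup, bowl, jar from where it was at the start of the episode above 0.03 m).
It also fails if it takes over 45 s, if anything falls off the work surface, if the arm or the gripper's body presses on something with over 40 N, if the wrist force passes 120 N, or if a joint passes its speed limit or range.

ROBOT

A 7-joint arm with a two-finger parallel gripper is mounted at the origin on the work surface. World frame = base frame: x ahead of the robot, y to its left, z up, the work surface at z = 0. Lengths are in m, angles in rad, forces in N, time in s.
With the tool pointing down it reaches from about 0.35 to 0.9 m from the base axis. Payload 7.2 kg.
Tool frame: the origin (TCP) lies at the very end of the fingers, on their centre line; the grasp point (between the pads) lies 19 mm behind it; z points along the fingers, y is the direction in which the jaws open and shut (so a half turn about z gives the same grasp; the last joint's range is limited). The gripper opens to 85 mm and grips with 20 to 120 N. Pads are 22 mm wide; open, the fingers measure 114 mm over their backs; the gripper's body (76 mm by 85 mm) begins 54 mm behind the grasp point. The pads swing forward as they close: fully open they stand 13 mm farther back than shut.
Start: joints at [-1.198, 0.411, -0.013, 1.596, 0.006, 1.134, -0.082], TCP at [0.267, 0.565, 0.231] pointing down, gripper open.
Joint ranges: [-2.95, 2.95], [-0.29, 1.99], [-1.47, 1.44], [0.14, 2.54], [-1.03, 4.17], [0.13, 1.85], [-2.86, 2.86]. Speed limits (rad/s): [2.39, 2.39, 3.01, 3.01, 3.14, 3.14, 3.14].

INTERFACE

Orientations are given as a unit quaternion [w, x, y, z].
In Python, from bench import observe, capture, calibration, finish_job gives the robot as it stands. The module is installed in compiled form; this text tells all that it offers.
- The arm moves only by the tool step_arm, never from a script. Its argument "plan" is a list of rows, each an object of numbers: "x", "y", "z": the shift along the tool's x, y, z in m; "spin": the turn about the tool's z in degrees. A call has 1 to 20 rows; each row shifts and turns the commanded pose from where the row before left it, along the tool's axes as they then stand; what a row does not reach is not made up. A row lasts 1/10 s, in which the tool goes at most 50 mm and 8.59 degrees, less where a joint would pass 70% of its speed; a pose out of reach is approached as far as the arm can. A call with a gripper value outside its range is refused whole. "jaw" is the opening, from 0 (shut) to 1 (fully open), set as the call begins (left out, the last holds). The fingers move at their own pace and stop on an object; the grip force is fixed at half the most. Time passes only in rows, so rows that do not move let the fingers close. It gives the time, the measured TCP pose, the force and the opening at its end, in the units of the state.
- observe(): the state, without advancing time (a new reading comes with each control period).
- capture(name): name is "side" or "top"; returns the picture (400x640x3 uint8, red, green, blue); there is no depth.
- calibration(name): a dict with "fx", "fy", "cx", "cy" (pixels), "camera_from_world" (4x4, takes a point from world to camera coordinates). Camera axes: x right, y down, z forward; pixel columns grow to the right and rows downward; lengths in m; the calibration is good to about 2 mm. A picture is of the moment at which its call begins. calibration takes no time and is no camera call.
- finish_job(): hands the job in, once; it reports no verdict.
The state is a dict: "time": time; "joint_pos": joint angles; "joint_vel": joint speeds; "joint_torque": joint torques, N m; "tcp_pos": TCP position; "tool_rot": TCP orientation; "wrist_force": force on the tool from outside, world axes, zero at the start; "wrist_torque": the same for the moment, N m; "gripper_width": finger opening in m.
Only numpy, scipy, OpenCV 4.12 (cv2) and the standard library are available. Lean on these libraries where they do the work, as an engineer would, in place of code of your own. Each camera call takes 0.05 s, during which the arm holds its last target. There are 200 camera calls.

## Working session

There is one attempt and no reset: what is moved stays moved. The work goes in short steps, Python scripts to look and compute and a tool call to move; the robot and the scene stay as the last step left them, time stands still between calls to the robot, and variables do not carry over. Pictures are saved under pics/ and viewed, about 8 in all and at most 12, crops included, and the job is handed in when it is done.

Besides the shell and the picture viewer there is one more tool, called after "Emit:" as name([rows], argument=value, ...), one row to a line, values as JSON. step_arm: Moves the arm, as the interface text tells. Its arguments: {"type":"object","properties":{"plan":{"type":"array","items":{"type":"object","properties":{"x":{"type":"number"},"y":{"type":"number"},"z":{"type":"number"},"spin":{"type":"number"}}}},"jaw":{"type":"number"}},"required":["plan"]}

```bash
mkdir -p pics; cat > h.py <<'E'
import numpy as np, cv2
from bench import observe, capture, calibration, finish_job
def ray(n,u,v):
    c=calibration(n); T=np.array(c["camera_from_world"]); R=T[:3,:3]; o=-R.T@T[:3,3]
    d=R.T@np.array([(u-c["cx"])/c["fx"],(v-c["cy"])/c["fy"],1.]); return o,d
def onz(n,u,v,z):
    o,d=ray(n,u,v); return o+d*(z-o[2])/d[2]
def proj(n,p):
    c=calibration(n); T=np.array(c["camera_from_world"]); q=T[:3,:3]@np.array(p)+T[:3,3]
    return np.array([c["fx"]*q[0]/q[2]+c["cx"],c["fy"]*q[1]/q[2]+c["cy"]])
E
python3 - <<'E'
from h import *
s=observe(); print(s["time"],s["tcp_pos"],s["tool_rot"],s["gripper_width"],s["wrist_force"])
for n in("top","side"):
    im=capture(n); cv2.imwrite(f"pics/{n}0.png",im[...,::-1]); o,d=ray(n,320,200); print(n,o,d,calibration(n)["fx"])
E
```

```text
0.0 [0.26650067 0.5648078  0.23048163] [-1.26852698e-04  2.18624193e-01  9.75808821e-01 -7.69296523e-04] 0.08572151289042126 [ 0.14902282 -0.22187714 -0.10812977]
top [0.38395102 0.02993008 1.47149709] [ 0.10722535 -0.00356391 -0.99426831] 511.45371219059206
side [ 0.1401739  -0.87194402  0.57944873] [ 0.34715803  0.81114248 -0.4707163 ] 401.9618212641605
```

View pics/top0.png

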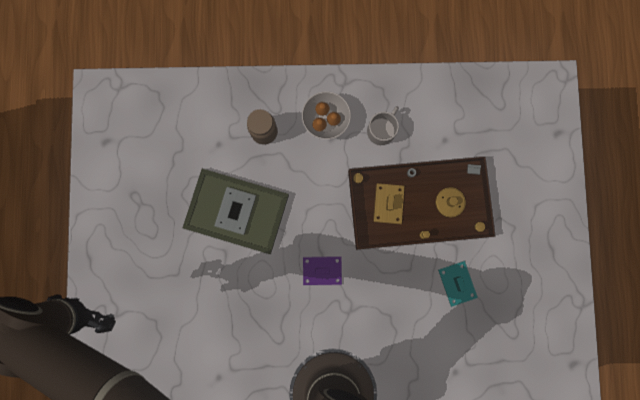

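View pics/side0.png

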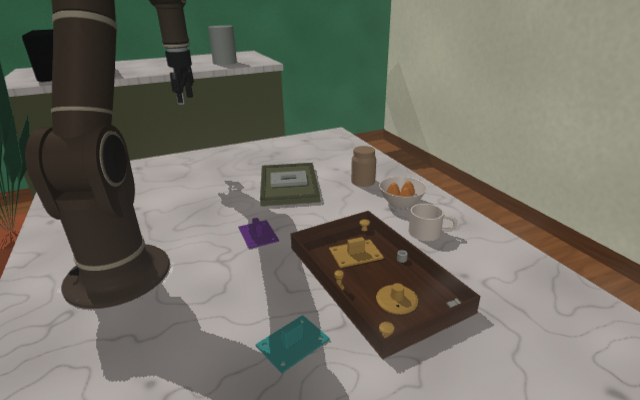

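The top view shows four plate-like candidates: brass rectangle (389,203), round brass rose (451,202), purple plate (322,271) and turquoise plate (458,284). Only the brass rectangle in the tray fits the description. The panel is at (238,211) with its flange at (236,211). Next I measure the plate and confirm it in an enlarged crop.

```bash
cat > meas.py <<'E'
from h import *
ims=[capture("top").astype(float) for _ in range(4)]; im=np.mean(ims,0).astype(np.uint8)
np.save("top.npy",im)
a=cv2.resize(im[175:235,365:415],None,fx=7,fy=7,interpolation=cv2.INTER_CUBIC)
b=cv2.resize(im[180:240,210:260],None,fx=7,fy=7,interpolation=cv2.INTER_CUBIC)
cv2.imwrite("pics/crop.png",np.hstack([a,b])[...,::-1])
hsv=cv2.cvtColor(im,cv2.COLOR_RGB2HSV)
def big(m,c):
    cs,_=cv2.findContours(m.astype(np.uint8),cv2.RETR_EXTERNAL,cv2.CHAIN_APPROX_NONE)
    return max((k for k in cs if cv2.pointPolygonTest(cv2.convexHull(k),c,False)>=0),key=cv2.contourArea)
mb=(hsv[...,0]>14)&(hsv[...,0]<30)&(hsv[...,1]>90)&(hsv[...,2]>80)
mf=(hsv[...,1]<50)&(hsv[...,2]>85)
for nm,m,c,z in(("cover",mb,(389.,203.),.011),("flange",mf,(236.,211.),.032)):
    k=big(m,c); P=np.array([onz("top",u,v,z)[:2] for u,v in k[:,0]],np.float32)
    r=cv2.minAreaRect(P*1000); print(nm,len(k),r)
E
python3 meas.py
```

```text
cover 128 ((527.982421875, -171.97000122070312), (80.92162322998047, 112.00965118408203), 83.59127044677734)
flange 1782 ((456.526123046875, 1.342529296875), (1463.68896484375, 958.5689086914062), 89.93479919433594)
```

View pics/crop.png

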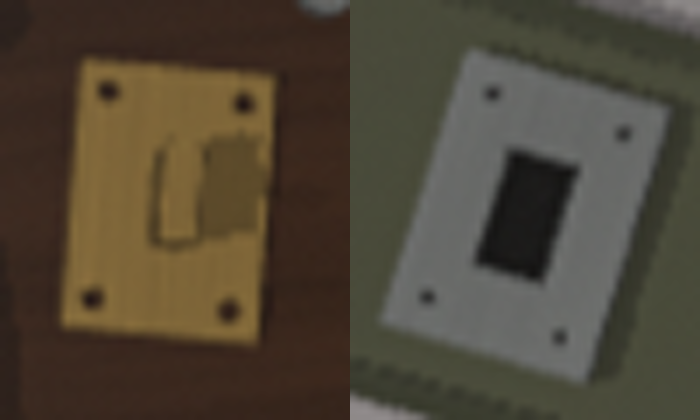

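The crop confirms it: brass rectangle with lug and four holes at about (380,188), (400,190), (378,218), (398,219). The flange threads are at about (230,193), (249,199), (221,222), (240,228). I get sub-pixel centroids next.

```bash
cat >> h.py <<'E'
def blob(g,u,v,r=3):
    for _ in range(4):
        y,x=np.mgrid[round(v)-r:round(v)+r+1,round(u)-r:round(u)+r+1]
        w=g[y,x]; w=np.clip(np.percentile(w,70)-w-4,0,None); u,v=(w*x).sum()/w.sum(),(w*y).sum()/w.sum()
    return u,v
def frame(P):
    """P: corners ordered (+x+y,-x+y,-x-y,+x-y); returns centre, yaw, residuals mm"""
    P=np.array(P)[:,:2]; M=np.array([[43,28],[-43,28],[-43,-28],[43,-28]])/1e3
    c=P.mean(0); z=((P-c)@[1,1j])*np.conj(M@[1,1j]); a=np.angle(z.sum())
    R=np.array([[np.cos(a),-np.sin(a)],[np.sin(a),np.cos(a)]]); return c,a,((P-c-M@R.T)*1e3).round(1)
E
python3 - <<'E'
from h import *
g=np.load("top.npy").astype(float).mean(2)
C=[(380.4,188),(378.1,217.6),(397.6,219.4),(399.7,189.7)]
F=[(230.3,193.3),(221,222.4),(240,228.1),(249,199)]
for nm,Q,z in(("cover",C,.011),("flange",F,.032)):
    B=[blob(g,*q) for q in Q]; c,a,r=frame([onz("top",*b,z) for b in B])
    print(nm,np.round(B,1).tolist(),c.round(4),np.degrees(a).round(2),r.tolist())
s=observe();q=s["tool_rot"]
from scipy.spatial.transform import Rotation as R
print(R.from_quat(np.roll(q,-1)).as_matrix().round(4))
print(onz("top",423,235,.045),onz("top",358,178,.03),onz("top",411,172,.03))
E
```

```text
cover [[380.1, 187.5], [377.6, 217.7], [397.2, 219.0], [399.4, 189.3]] [ 0.5278 -0.172 ] -6.15 [[0.5, -0.2], [-0.9, 0.4], [0.2, 0.0], [0.3, -0.2]]
flange [[229.9, 192.9], [220.6, 222.0], [239.5, 227.7], [248.6, 198.7]] [0.515  0.2662] -18.0 [[0.2, -0.1], [-0.0, -0.2], [-0.0, 0.1], [-0.1, 0.3]]
[[-9.044e-01  4.267e-01 -2.000e-04]
 [ 4.267e-01  9.044e-01 -5.000e-04]
 [-0.000e+00 -6.000e-04 -1.000e+00]]
[ 0.43365158 -0.26036565  0.045     ] [ 0.6001674  -0.08476473  0.03      ] [ 0.61435046 -0.23651498  0.03      ]
```

Emit:
step_arm([
  {"x": -0.0275,"y": -0.0277},
  {"x": -0.0275,"y": -0.0277},
  {"x": -0.0275,"y": -0.0277},
  {"x": -0.0275,"y": -0.0277},
  {"x": -0.0275,"y": -0.0277},
  {"x": -0.0275,"y": -0.0277},
  {"x": -0.0275,"y": -0.0277},
  {"x": -0.0275,"y": -0.0277},
  {"x": -0.0275,"y": -0.0277},
  {"x": -0.0275,"y": -0.0277},
  {"x": -0.0275,"y": -0.0277},
  {"x": -0.0275,"y": -0.0277},
  {"x": -0.0275,"y": -0.0277},
  {"x": -0.0275,"y": -0.0277},
  {"x": -0.0275,"y": -0.0277},
  {"x": -0.0275,"y": -0.0277},
  {"x": -0.0275,"y": -0.0277},
  {"x": -0.0275,"y": -0.0277},
  {"x": -0.0275,"y": -0.0277},
  {"x": -0.0275,"y": -0.0277},
], jaw=0.55)

```text
schema error: expected keys x, y, z, spin
```

Emit:
step_arm([
  {"spin": -4.8},
  {"spin": -4.8},
  {"spin": -4.8},
  {"spin": -4.7},
  {},
  {},
  {},
])

```text
schema error: expected keys x, y, z, spin
```

```bash
cat >> h.py <<'E'
from scipy.spatial.transform import Rotation as Rn
def togo(x,y,yawy,z):
    s=observe(); M=Rn.from_quat(np.roll(s["tool_rot"],-1)).as_matrix(); ang=np.degrees(np.arctan2(M[1,1],M[0,1]))
    e=(ang-yawy+90)%180-90
    print("t",s["time"],"tcp",s["tcp_pos"].round(4),"yaw_y",ang.round(2),"tilt",M[2,2].round(5),"F",s["wrist_force"].round(1),"w",s["gripper_width"])
    print("tool shift",(M.T@(np.array([x,y,z])-s["tcp_pos"])).round(4),"spin",e.round(2),"j",s["joint_pos"].round(2))
E
python3 -c "
from h import *
togo(.5278,-.172,83.85,.018)"
```

```text
t 0.3 tcp [0.2666 0.5651 0.231 ] yaw_y 64.74 tilt -1.0 F [0.5 0.2 0.7] w 0.08529665001828332
tool shift [-0.5507 -0.5551  0.2133] spin -19.11 j [-1.2   0.41 -0.01  1.6   0.01  1.13 -0.08]
```

All four keys are required in each row.

Emit:
step_arm([
  {"x": -0.0275,"y": -0.0277,"z": 0,"spin": 0},
  {"x": -0.0275,"y": -0.0277,"z": 0,"spin": 0},
  {"x": -0.0275,"y": -0.0277,"z": 0,"spin": 0},
  {"x": -0.0275,"y": -0.0277,"z": 0,"spin": 0},
  {"x": -0.0275,"y": -0.0277,"z": 0,"spin": 0},
  {"x": -0.0275,"y": -0.0277,"z": 0,"spin": 0},
  {"x": -0.0275,"y": -0.0277,"z": 0,"spin": 0},
  {"x": -0.0275,"y": -0.0277,"z": 0,"spin": 0},
  {"x": -0.0275,"y": -0.0277,"z": 0,"spin": 0},
  {"x": -0.0275,"y": -0.0277,"z": 0,"spin": 0},
  {"x": -0.0275,"y": -0.0277,"z": 0,"spin": 0},
  {"x": -0.0275,"y": -0.0277,"z": 0,"spin": 0},
  {"x": -0.0275,"y": -0.0277,"z": 0,"spin": 0},
  {"x": -0.0275,"y": -0.0277,"z": 0,"spin": 0},
  {"x": -0.0275,"y": -0.0277,"z": 0,"spin": 0},
  {"x": -0.0275,"y": -0.0277,"z": 0,"spin": 0},
  {"x": -0.0275,"y": -0.0277,"z": 0,"spin": 0},
  {"x": -0.0275,"y": -0.0277,"z": 0,"spin": 0},
  {"x": -0.0275,"y": -0.0277,"z": 0,"spin": 0},
  {"x": -0.0275,"y": -0.0277,"z": 0,"spin": 0},
], jaw=0.55)

```text
time: 2.3
tcp_pos: [0.5282, -0.1719, 0.2314]
tool_rot: [0.0, 0.218, 0.976, 0.0]
wrist_force: [1.4, 0.5, -0.8]
gripper_width: 0.047
```

Emit:
step_arm([
  {"x": 0,"y": 0,"z": 0,"spin": -4.8},
  {"x": 0,"y": 0,"z": 0,"spin": -4.8},
  {"x": 0,"y": 0,"z": 0,"spin": -4.8},
  {"x": 0,"y": 0,"z": 0,"spin": -4.7},
  {"x": 0,"y": 0,"z": 0,"spin": 0},
  {"x": 0,"y": 0,"z": 0,"spin": 0},
  {"x": 0,"y": 0,"z": 0,"spin": 0},
])

```text
time: 3.0
tcp_pos: [0.5277, -0.1704, 0.2313]
tool_rot: [0.0, 0.055, 0.999, 0.0]
wrist_force: [0.1, -0.7, 0.6]
gripper_width: 0.047
```

```bash
python3 -c "
from h import *
togo(.5278,-.172,83.85,.018)"
```

```text
t 3.0 tcp [ 0.5277 -0.1704  0.2313] yaw_y 83.75 tilt -1.0 F [ 0.1 -0.7  0.6] w 0.04702695051813579
tool shift [-2.000e-04 -1.600e-03  2.133e-01] spin -0.1 j [-0.11  0.3   0.42  1.79 -0.14  1.08  1.82]
```

Emit:
step_arm([
  {"x": 0,"y": -0.0016,"z": 0.025,"spin": 0},
  {"x": 0,"y": 0,"z": 0.025,"spin": 0},
  {"x": 0,"y": 0,"z": 0.025,"spin": 0},
  {"x": 0,"y": 0,"z": 0.025,"spin": 0},
  {"x": 0,"y": 0,"z": 0.025,"spin": 0},
  {"x": 0,"y": 0,"z": 0.025,"spin": 0},
  {"x": 0,"y": 0,"z": 0.02,"spin": 0},
  {"x": 0,"y": 0,"z": 0.015,"spin": 0},
  {"x": 0,"y": 0,"z": 0.012,"spin": 0},
  {"x": 0,"y": 0,"z": 0.009,"spin": 0},
  {"x": 0,"y": 0,"z": 0.007,"spin": 0},
  {"x": 0,"y": 0,"z": 0,"spin": 0},
  {"x": 0,"y": 0,"z": 0,"spin": 0},
])

```text
time: 4.3
tcp_pos: [0.5278, -0.1722, 0.0186]
tool_rot: [0.0, 0.054, 0.999, -0.0]
wrist_force: [-0.0, 0.8, 0.2]
gripper_width: 0.047
```

```bash
python3 -c "
from h import *
togo(.5278,-.172,83.85,.018)
cv2.imwrite('pics/s1.png',cv2.resize(capture('side')[180:320,260:460],None,fx=4,fy=4)[...,::-1])"
```

```text
t 4.3 tcp [ 0.5278 -0.1722  0.0186] yaw_y 83.83 tilt -1.0 F [-0.   0.8  0.2] w 0.04697211596038807
tool shift [0.0001 0.0002 0.0006] spin -0.02 j [-0.01  0.58  0.32  1.96 -0.29  0.64  1.96]
```

View pics/s1.png

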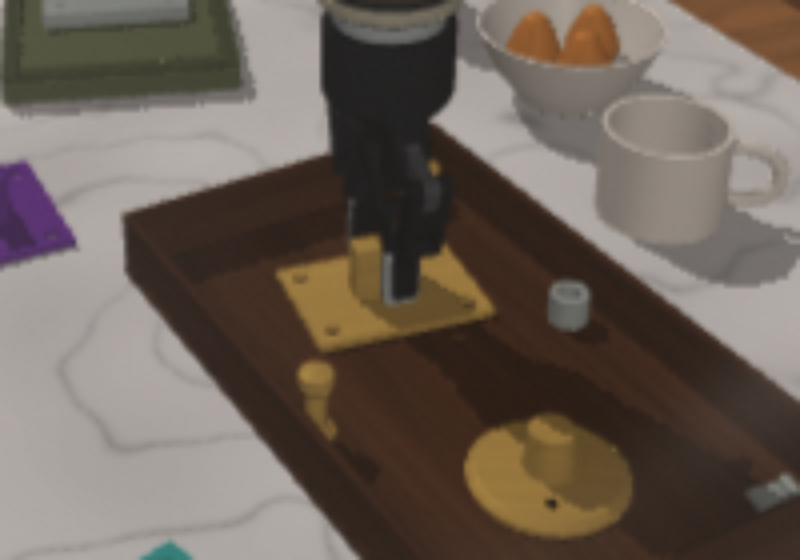

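The fingers straddle the lug (lug at about (370,270) in the crop, finger at (400,280)) with no contact. I close the jaws, then lift.

Emit:
step_arm([
  {"x": 0,"y": 0,"z": 0,"spin": 0},
  {"x": 0,"y": 0,"z": 0,"spin": 0},
  {"x": 0,"y": 0,"z": 0,"spin": 0},
  {"x": 0,"y": 0,"z": 0,"spin": 0},
  {"x": 0,"y": 0,"z": 0,"spin": 0},
  {"x": 0,"y": 0,"z": 0,"spin": 0},
  {"x": 0,"y": 0,"z": 0,"spin": 0},
  {"x": 0,"y": 0,"z": 0,"spin": 0},
  {"x": 0,"y": 0,"z": 0,"spin": 0},
  {"x": 0,"y": 0,"z": 0,"spin": 0},
], jaw=0)

```text
time: 5.35
tcp_pos: [0.5279, -0.1723, 0.0189]
tool_rot: [0.001, 0.054, 0.999, -0.0]
wrist_force: [-0.2, 0.2, 6.2]
gripper_width: 0.0149
```

Emit:
step_arm([
  {"x": 0,"y": 0,"z": -0.005,"spin": 0},
  {"x": 0,"y": 0,"z": -0.01,"spin": 0},
  {"x": 0,"y": 0,"z": -0.015,"spin": 0},
  {"x": 0,"y": 0,"z": -0.02,"spin": 0},
  {"x": 0,"y": 0,"z": -0.02,"spin": 0},
  {"x": 0,"y": 0,"z": -0.02,"spin": 0},
  {"x": 0,"y": 0,"z": -0.02,"spin": 0},
  {"x": 0,"y": 0,"z": -0.015,"spin": 0},
  {"x": 0,"y": 0,"z": -0.01,"spin": 0},
  {"x": 0,"y": 0,"z": 0,"spin": 0},
  {"x": 0,"y": 0,"z": 0,"spin": 0},
  {"x": 0,"y": 0,"z": 0,"spin": 0},
])

```text
time: 6.55
tcp_pos: [0.527, -0.1718, 0.1525]
tool_rot: [-0.001, 0.054, 0.999, 0.0]
wrist_force: [-0.5, 0.5, -3.6]
gripper_width: 0.0154
```

```bash
python3 -c "
from h import *
togo(.515,.2662,72.0,.154)
cv2.imwrite('pics/s2.png',cv2.resize(capture('side')[100:300,230:480],None,fx=3,fy=3)[...,::-1])"
```

```text
t 6.55 tcp [ 0.527  -0.1718  0.1525] yaw_y 83.85 tilt -1.0 F [-0.5  0.5 -3.6] w 0.015388345180529667
tool shift [ 0.0588  0.4342 -0.0013] spin 11.85 j [-0.09  0.39  0.41  1.88 -0.19  0.91  1.87]
```

View pics/s2.png

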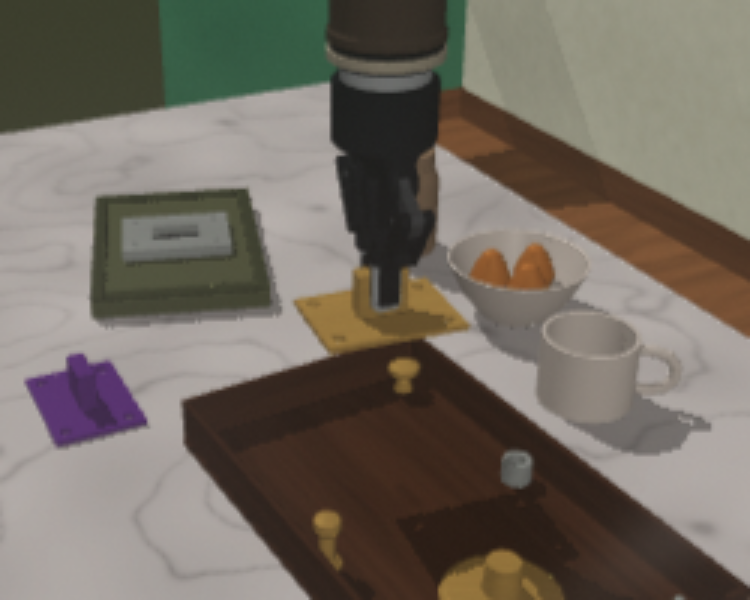

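The plate is held level (side crop (380,315)) and the other fittings are still in the tray. I carry it over to the flange.

Emit:
step_arm([
  {"x": 0.0014,"y": 0.01,"z": 0,"spin": 0},
  {"x": 0.0027,"y": 0.02,"z": 0,"spin": 0},
  {"x": 0.0034,"y": 0.025,"z": 0,"spin": 0},
  {"x": 0.0034,"y": 0.025,"z": 0,"spin": 0},
  {"x": 0.0034,"y": 0.025,"z": 0,"spin": 0},
  {"x": 0.0034,"y": 0.025,"z": 0,"spin": 0},
  {"x": 0.0034,"y": 0.025,"z": 0,"spin": 0},
  {"x": 0.0034,"y": 0.025,"z": 0,"spin": 0},
  {"x": 0.0034,"y": 0.025,"z": 0,"spin": 0},
  {"x": 0.0034,"y": 0.025,"z": 0,"spin": 0},
  {"x": 0.0034,"y": 0.025,"z": 0,"spin": 0},
  {"x": 0.0034,"y": 0.025,"z": 0,"spin": 0},
  {"x": 0.0034,"y": 0.025,"z": 0,"spin": 0},
  {"x": 0.0034,"y": 0.025,"z": 0,"spin": 0},
  {"x": 0.0034,"y": 0.025,"z": 0,"spin": 0},
  {"x": 0.0034,"y": 0.025,"z": 0,"spin": 0},
  {"x": 0.0027,"y": 0.02,"z": 0,"spin": 0},
  {"x": 0.0019,"y": 0.014,"z": 0,"spin": 0},
  {"x": 0.0016,"y": 0.012,"z": 0,"spin": 0},
  {"x": 0.0011,"y": 0.008,"z": 0,"spin": 0},
])

```text
time: 8.6
tcp_pos: [0.5151, 0.2666, 0.153]
tool_rot: [-0.0, 0.053, 0.999, -0.0]
wrist_force: [-1.0, -0.8, -4.9]
gripper_width: 0.015
```

Emit:
step_arm([
  {"x": 0,"y": 0,"z": 0,"spin": 2},
  {"x": 0,"y": 0,"z": 0,"spin": 4},
  {"x": 0,"y": 0,"z": 0,"spin": 4},
  {"x": 0,"y": 0,"z": 0,"spin": 1.85},
  {"x": 0,"y": 0,"z": 0,"spin": 0},
  {"x": 0,"y": 0,"z": 0,"spin": 0},
  {"x": 0,"y": 0,"z": 0,"spin": 0},
  {"x": 0,"y": 0,"z": 0,"spin": 0},
])

```text
time: 9.4
tcp_pos: [0.5155, 0.2657, 0.1533]
tool_rot: [0.0, 0.156, 0.988, 0.0]
wrist_force: [0.2, 0.0, -5.1]
gripper_width: 0.0146
```

```bash
python3 -c "
from h import *
togo(.515,.2662,72.0,.066)
t=capture('top');cv2.imwrite('pics/t3.png',cv2.resize(t[160:260,170:300],None,fx=6,fy=6,interpolation=cv2.INTER_CUBIC)[...,::-1])"
```

```text
t 9.4 tcp [0.5155 0.2657 0.1533] yaw_y 72.02 tilt -1.0 F [ 0.2  0.  -5.1] w 0.014616794894975733
tool shift [0.0006 0.0003 0.0873] spin 0.02 j [-0.8   0.42  0.32  1.81 -0.16  0.93  0.85]
```

View pics/t3.png

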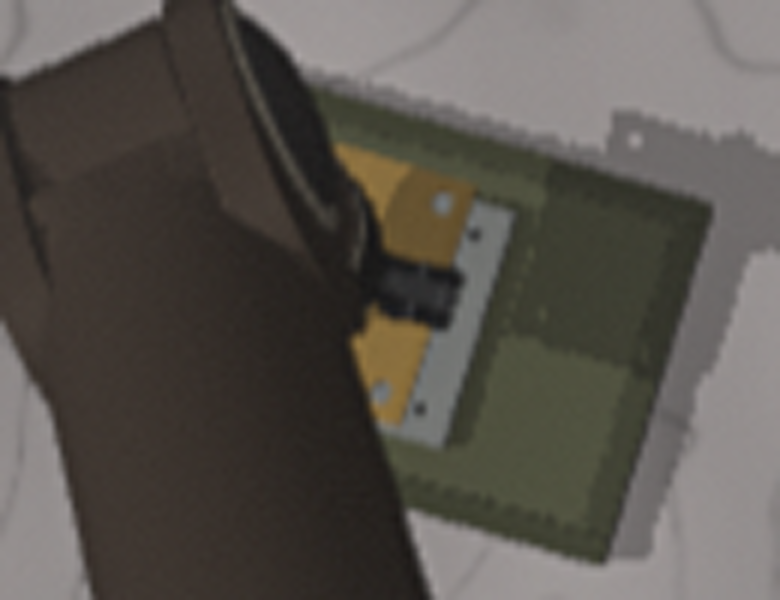

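Two holes of the plate are visible at top-view pixels (244,194) and (233,225), with the flange edge beyond and the rest hidden by the arm. I lower it part way and check the alignment again.

Emit:
step_arm([
  {"x": 0.0003,"y": 0,"z": 0.004,"spin": 0},
  {"x": 0.0003,"y": 0.0003,"z": 0.008,"spin": 0},
  {"x": 0,"y": 0,"z": 0.01,"spin": 0},
  {"x": 0,"y": 0,"z": 0.01,"spin": 0},
  {"x": 0,"y": 0,"z": 0.01,"spin": 0},
  {"x": 0,"y": 0,"z": 0.01,"spin": 0},
  {"x": 0,"y": 0,"z": 0.01,"spin": 0},
  {"x": 0,"y": 0,"z": 0.008,"spin": 0},
  {"x": 0,"y": 0,"z": 0.007,"spin": 0},
  {"x": 0,"y": 0,"z": 0.005,"spin": 0},
  {"x": 0,"y": 0,"z": 0.003,"spin": 0},
  {"x": 0,"y": 0,"z": 0,"spin": 0},
  {"x": 0,"y": 0,"z": 0,"spin": 0},
  {"x": 0,"y": 0,"z": 0,"spin": 0},
])

```text
time: 10.85
tcp_pos: [0.5152, 0.2664, 0.0687]
tool_rot: [0.0, 0.157, 0.988, 0.0]
wrist_force: [-0.0, -0.2, -5.7]
gripper_width: 0.0149
```

```bash
python3 - <<'E'
from h import *
togo(.515,.2662,72.0,.065)
t=np.mean([capture('top').astype(float) for _ in range(4)],0).astype(np.uint8); np.save("t4.npy",t)
s=np.mean([capture('side').astype(float) for _ in range(4)],0).astype(np.uint8); np.save("s4.npy",s)
a=cv2.resize(t[170:250,200:270],None,fx=6,fy=6,interpolation=cv2.INTER_CUBIC)
b=cv2.resize(s[145:205,255:325],None,fx=6,fy=6,interpolation=cv2.INTER_CUBIC)
b=np.vstack([b,np.zeros((120,420,3),np.uint8)])
cv2.imwrite('pics/t4.png',np.hstack([a,b])[:,:800,::-1])
E
```

```text
t 10.85 tcp [0.5152 0.2664 0.0687] yaw_y 71.99 tilt -1.0 F [-0.  -0.2 -5.7] w 0.014910638096932258
tool shift [ 0.0002 -0.0003  0.0037] spin -0.01 j [-0.78  0.53  0.29  1.87 -0.21  0.76  0.88]
```

View pics/t4.png

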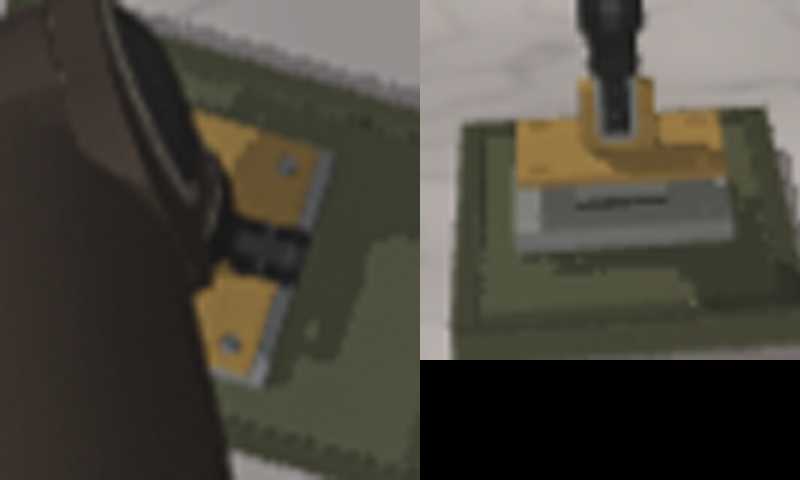

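```bash
python3 - <<'E'
from h import *
t=np.load("t4.npy"); S=cv2.cvtColor(t,cv2.COLOR_RGB2HSV)[...,1].astype(float)
Th=[onz("top",248.6,198.7,.032),onz("top",239.5,227.7,.032)]
a=np.radians(-18); R=np.array([[np.cos(a),-np.sin(a)],[np.sin(a),np.cos(a)]])
for q,h,m in(((248,197.7),Th[0],(.043,-.028)),((238.5,227.2),Th[1],(-.043,-.028))):
    b=blob(S,*q,r=2); 
    ex=np.array([.515,.2662])+R@m
    for z in(.056,.0585,.061):
        p=onz("top",*b,z)[:2]; print(np.round(b,2),z,"hole-thread mm",((p-h[:2])*1e3).round(1),"hole-model mm",((p-ex)*1e3).round(1))
E
```

```text
[247.38 197.28] 0.056 hole-thread mm [1.3 0.1] hole-model mm [1.2 0.4]
[247.38 197.28] 0.0585 hole-thread mm [ 1.  -0.3] hole-model mm [0.9 0.1]
[247.38 197.28] 0.061 hole-thread mm [ 0.7 -0.6] hole-model mm [ 0.6 -0.2]
[237.87 226.99] 0.056 hole-thread mm [0.7 0.8] hole-model mm [0.8 0.7]
[237.87 226.99] 0.0585 hole-thread mm [0.5 0.4] hole-model mm [0.6 0.3]
[237.87 226.99] 0.061 hole-thread mm [ 0.4 -0. ] hole-model mm [ 0.5 -0.1]
```

The holes are within about 1 mm of the threads. I make a small trim of 0.6 mm in −x, lower it 4 mm, and let it settle.

Emit:
step_arm([
  {"x": 0.0006,"y": 0,"z": 0.002,"spin": 0},
  {"x": 0,"y": 0,"z": 0.002,"spin": 0},
  {"x": 0,"y": 0,"z": 0,"spin": 0},
  {"x": 0,"y": 0,"z": 0,"spin": 0},
  {"x": 0,"y": 0,"z": 0,"spin": 0},
  {"x": 0,"y": 0,"z": 0,"spin": 0},
  {"x": 0,"y": 0,"z": 0,"spin": 0},
  {"x": 0,"y": 0,"z": 0,"spin": 0},
])

```text
time: 12.05
tcp_pos: [0.5144, 0.2664, 0.0643]
tool_rot: [-0.0, 0.156, 0.988, 0.0]
wrist_force: [0.1, -0.1, -4.1]
gripper_width: 0.015
```

```bash
python3 - <<'E'
from h import *
togo(.5147,.2662,72.0,.065)
s=np.mean([capture('side').astype(float) for _ in range(4)],0).astype(np.uint8)
t=np.mean([capture('top').astype(float) for _ in range(4)],0).astype(np.uint8)
S=cv2.cvtColor(t,cv2.COLOR_RGB2HSV)[...,1].astype(float)
Th=[onz("top",248.6,198.7,.032),onz("top",239.5,227.7,.032)]
for q,h in(((247.4,197.5),Th[0]),((238,227.2),Th[1])):
    b=blob(S,*q,r=2); print(np.round(b,2),((onz("top",*b,.0545)-h)[:2]*1e3).round(1))
# side view: model overlays, plate (red) and flange (cyan) outlines
k=8; o=np.array([260,150]); im=cv2.resize(s[150:195,260:325],None,fx=k,fy=k,interpolation=cv2.INTER_CUBIC)[...,::-1].copy()
a=np.radians(-18); R=np.array([[np.cos(a),-np.sin(a)],[np.sin(a),np.cos(a)]])
for hx,hy,z,col in((55,40,.057,(0,0,255)),(55,40,.052,(0,0,255)),(58,43,.032,(255,255,0))):
    P=[proj("side",[*(np.array([.515,.2662])+R@np.array(c)/1e3),z]) for c in((hx,hy),(-hx,hy),(-hx,-hy),(hx,-hy))]
    cv2.polylines(im,[np.round((np.array(P)-o+.5)*k).astype(int)],True,col,1)
cv2.imwrite("pics/s5.png",im)
E
```

```text
t 12.05 tcp [0.5144 0.2664 0.0643] yaw_y 72.0 tilt -1.0 F [ 0.1 -0.1 -4.1] w 0.01504219328622205
tool shift [-0.0004 -0.0001 -0.0007] spin -0.0 j [-0.77  0.54  0.29  1.88 -0.21  0.75  0.89]
[247.64 197.58] [ 0.6 -0.4]
[238.12 227.33] [-0.2  0.3]
```

View pics/s5.png

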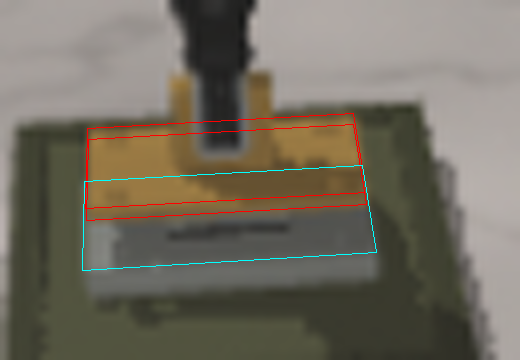

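The side view agrees: plate edges at (88–365, 120–220) and flange top at (85–377, 165–270) match the predicted outlines to within about half a camera pixel (4 px in this enlargement). The gap is about 20 mm. I hand in.

```bash
python3 -c "
from h import *
finish_job(); togo(.5147,.2662,72.0,.065)"
```

```text
the job is handed in; nothing more can be done
the job is handed in; nothing more can be done
```

I gripped the brass cover plate by its lug, lifted it out of the tray, carried it over to the green panel and turned it to match. It is held level over the steel flange, and I handed the job in at about 12.5 s of the 45 s allowed. The system gives no verdict.

My last checks before handing in:
- **Alignment:** the two holes the top camera could see were within about 0.7 mm of their threaded holes. The arm hid the other two, so their fit follows from the measured yaw, which matched to 0.1°, and the plate's given size.
- **Height and level:** the underside is about 19–20 mm above the flange, worked out from the tool height. The tool is vertical and the wrist force is steady at 4–5 N, roughly the plate's weight, so nothing is touching.
- **Second view:** the side camera's outlines of plate and flange matched the prediction to about half a camera pixel. No check disagreed.
- **Other fittings and crockery:** I did not inspect these at the end. In the side view just after the lift, the fittings in frame were still in the tray and the mug and bowl were in place. I made no contact with any of them after that.

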